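# Seat a phone in the repair jig and throw the toggle clamp

## Robot

A 6-joint arm with a two-finger parallel gripper is mounted at the origin on a cart in front of the work surface, level with it; the furniture and walls round the work are solid. World frame = base frame: x ahead of the robot, y to its left, z up, the work surface at z = 0. Lengths are in m, angles in rad, forces in N, time in s.
With the tool pointing down it reaches from about 0.425 to 1.125 m from the base axis. Payload 14.9 kg.
Tool frame: the origin (TCP) lies between the finger pads; the fingertips stand 11 mm ahead of it and the grasp point (between the pads) lies 8 mm behind it (tips_ahead is the distance from the TCP to the fingertips, in m); z points along the fingers, x is the direction in which the jaws open and shut, and the axes are right-handed (so a half turn about z gives the same grasp; the last joint's range is limited). The gripper opens to 91 mm and grips with 3 to 60 N. Pads are 32 mm wide; open, the fingers measure 118 mm over their backs; the gripper's body (76 mm by 178 mm) begins 60 mm behind the grasp point.
Start: joints at [-1.343, 0.379, 1.734, -0, 1.028, -0.033], TCP at [0.18, -0.676, 0.225] pointing down, gripper open.
Joint ranges: [-2.77, 2.77], [-0.74, 2.19], [0, 2.66], [-1.06, 4.2], [0.31, 2.87], [-3.08, 3.08]. Speed limits (rad/s): [1.89, 1.89, 2.39, 3.14, 3.14, 3.14].

## Interface

Orientations are given as a unit quaternion [w, x, y, z].
In Python, from cell import observe, snapshot, close_job, masks_of, place_of, tips_ahead gives the robot as it stands.
- The arm moves only by the shell command python3 -m crank 'ROWS' [FORCE]. ROWS is JSON, a list of rows, each an object of numbers: "gripper": the finger opening in m, from 0 to 0.0912; "x", "y", "z": the shift along the tool's x, y, z in m; "spin": the turn about the tool's z in degrees. In form: [{"gripper": .., "x": .., "y": .., "z": .., "spin": ..}, ...]. A call has 1 to 5 rows; each row is the pose to reach, as a shift and turn from the pose commanded when the call began, along the tool's axes at that moment; what a row does not reach only later rows make up. A row lasts 1/10 s, in which the tool goes at most 50 mm and 8.59 degrees, less where a joint would pass 70% of its speed; a pose out of reach is approached as far as the arm can. A call with a gripper value outside its range is refused whole. The fingers move at their own pace and stop on an object; FORCE is the grip in N (left out, the last holds). Time passes only in rows, so rows that repeat a pose let the fingers close. It gives the time, the measured TCP pose, the force and the opening at its end, in the units of the state.
- observe(): the state, without advancing time (a new reading comes with each control period).
- snapshot(name): name is "scene" or "side" or "wrist"; returns a dict with "color" (420x560x3 uint8, blue, green, red), "fx", "fy", "cx", "cy" (pixels), "world_from_camera" (4x4, takes a point from camera to world coordinates). Camera axes: x right, y down, z forward; pixel columns grow to the right and rows downward; lengths in m; the calibration is good to about 2 mm. A picture is of the moment at which its call begins. There is no depth.
- close_job(): hands the job in, once; it reports no verdict.
Trained networks look in a picture, given as the dict that the camera call returned (one of the last four; its "shot" number tells which), for a name from the list of things; names that differ only in an ending like _2 or _b are one class to them, and where a whole thing is asked for, a point or a joint stands for the part that bears it (a point fixed in the world has none). Each returns a list of dicts, best first, with "score" (0 to 1); they miss things now and then, are a little off and sometimes report something else, mostly with a low value. They report only what shows in the picture. A call takes as long as a camera call. They do not tell look-alikes from the thing itself.
- masks_of(thing, picture): "mask" (420x560 bool, what is visible of it).
- place_of(thing, picture): "at" ([x, y, z] in m, in world coordinates, good to about 4 mm: a listed point, or the origin of a listed thing).
The state is a dict: "time_s": time; "qpos": joint angles; "qd": joint speeds; "effort": joint torques, N m; "position": TCP position; "eef_rot": TCP orientation; "ft_force": force on the tool from outside, world axes, zero at the start; "wrist_torque": the same for the moment, N m; "gripper_width": finger opening in m.
Only numpy, scipy, OpenCV 4.12 (cv2) and the standard library are available. Lean on these libraries where they do the work, as an engineer would, in place of code of your own. Each camera call takes 0.05 s, during which the arm holds its last target.

## Task

Get the phone ready for repair: with the fingertips, push the phone along the bed of the metal jig until it is fully home against the end stop, and then push the clamp's lever over past its centre so that it snaps across and the pad holds the phone down. Nothing is to be picked up, and leave the other things on the bench where they lie.

Things in the scene. Friction and masses are not known exactly. Their poses are not given: they have to be found in the camera images.
- clamp_jig: repair jig fixed to the bench: bare metal base plate 145x150x8 mm, raised grey bed (top at z = 20 mm) between low guides (inner faces y = +-37 mm, tops z = 27 mm), toggle clamp on its left (+y). Origin at bench height below the centre of the phone when home; x along the bed to the end stop (roughly away from the robot), y left, z up. Plate and bed end at x = -60 mm
- stop_face (a point): middle of the end stop's face at the far end of the bed, at (73, 0, 27) mm in the jig's frame; the stop is a bar 62 mm wide whose top is 34 mm above the bench. The phone is home when its far end touches this face
- phone: plain black phone, 146 (x) x 71 (y) x 8 mm, 0.1 to 0.25 kg, lying screen up on the bed between the guides, drawn back 20 to 35 mm from the stop; its near end juts out over the bench, so fingertips can push there from lower than its underside. Origin at the centre of its underside, x along its length as the jig's x. Home: origin at x = 0, z = 20 mm of the jig, near end at x = -73 mm
- lever_hinge (a point): hinge of the toggle clamp, at (20, 62, 50) mm in the jig's frame; its axis runs along the jig's x. The steel bracket round it spans 30 mm along x and reaches 62 mm above the bench
- clamp_lever (a joint): angle of the clamp's lever. 0 = open: handle leaning 0.7 rad outward (jig's +y), pad up. Grows as the handle is pushed toward the phone (jig's -y); upright at 0.7. An over-centre spring drives it back to 0 below about 0.66 and on to the clamped position above. Clamped on the phone it rests at about 1.25, leaning over the phone; with nothing under the pad, 1.36. Takes about 3 to 6 N at the handle
- lever_tip (a point): free end of the clamp lever's handle, 85 mm from the hinge: a round black grip 16 mm thick over the outer 45 mm, on a 10 mm steel rod. Open, it is at about (20, 117, 115) mm in the jig's frame, and it rises to 135 mm above the bench on its way over
- clamp_pad: black rubber pad, 16 mm across, on the short arm of the clamp lever, that comes down on the phone's top near its left edge, at (20, 22, 28) mm in the jig's frame; origin at the centre of its underside
- battery_cell: flat black spare battery, 85x44x5 mm, lying on the bench to the right of the jig; origin under its centre; bystander
- driver_gold: thin precision screwdriver with a yellow-gold handle, 122 mm long, 12 mm thick, lying on the bench to the left of the jig; origin under its middle; bystander
- driver_red: thin precision screwdriver with a red handle, 122 mm long, lying at the left of the bench; origin under its middle; bystander
- paste_tin: small white round tin, 47 mm across, 20 mm high, at the left or right of the bench; origin under its centre; bystander
- kapton_roll: roll of amber tape lying flat, 63 mm across, 19 mm high, at the left or right of the bench; origin under its centre; bystander
- marker_pen: white marker pen, 127 mm long, 10 mm thick, lying at the right of the bench; origin under its middle; bystander
- multimeter: hand multimeter lying face up, 135x69x43 mm, at the right of the bench; origin under its centre; bystander
- glue_tube: tube of glue lying down, 124x33x25 mm, at the right of the bench; origin under its middle; bystander
Not all that is in view belongs to the job. Of the things that look like the clamp_jig, the larger one is meant.

How it is judged:
On the way, in this order (a step that is already met when the one before it is completed fails the run):
1. the phone is home against the stop, the clamp still open (x of phone in the frame of clamp_jig between -0.003 and 0.004 m and y of phone in the frame of clamp_jig between -0.005 and 0.005 m and height (world z) of phone between 0.017 and 0.0235 m and value of joint clamp_lever below 0.3 rad), for 0.2 s.
2. the lever has snapped over and the pad presses on the phone (value of joint clamp_lever above 1.12 rad and contact force between clamp_pad and phone above 1 N), for 0.2 s.
At the end, for the whole second after the job is handed in: The phone lies flat on the bed between the guides, within 3 mm of the end stop and at rest, and the clamp lever has snapped over (angle 1.12 to 1.32 rad) with its pad pressing on the phone with more than 1 N (all of step 2 and x of phone in the frame of clamp_jig between -0.003 and 0.004 m and y of phone in the frame of clamp_jig between -0.005 and 0.005 m and height (world z) of phone between 0.017 and 0.0235 m and angle between phone's own z axis and vertical below 0.05 rad and value of joint clamp_lever below 1.32 rad and linear speed of phone below 0.01 m/s); the robot touches nothing.
It fails at once if the phone is lifted or tipped (height (world z) of phone above 0.032 m or angle between phone's own z axis and vertical above 0.2 rad).
It fails at once if one of the other things on the bench is moved by more than 3 cm or lifted (distance of any of battery_cell, driver_gold, driver_red, paste_tin, kapton_roll, marker_pen, multimeter, glue_tube from where it was at the start of the episode above 0.03 m or height (world z) of any of battery_cell, driver_gold, driver_red, paste_tin, kapton_roll, marker_pen, multimeter, glue_tube above 0.02 m).
It also fails if it takes over 48 s, if anything falls off the work surface, if the arm or the gripper's body presses on something with over 40 N, if the wrist force passes 120 N, or if a joint passes its speed limit or range.

## Working session

There is one attempt and no reset: what is moved stays moved. The work goes in short steps, Python scripts to look and compute and a shell command to move; the robot and the scene stay as the last step left them, time stands still between calls to the robot, and variables do not carry over. Pictures are saved under pics/ and viewed, and the job is handed in when it is done.

```bash
mkdir -p pics; ls; python3 - <<'E'
from cell import *
import cv2
o=observe();print({k:(v if not hasattr(v,'round') else v) for k,v in o.items()}); print(tips_ahead)
for n in ["scene","side"]:
    s=snapshot(n);cv2.imwrite(f"pics/{n}0.png",s["color"])
    for t in ["clamp_jig","stop_face","phone","lever_hinge","lever_tip","clamp_pad"]:
        print(n,t,[(round(d["score"],2),[round(float(a),3) for a in d["at"]]) for d in place_of(t,s)[:3]])
print(observe()["time_s"])
E
```

```text
pics
{'time_s': 0.0, 'qpos': array([-1.34332224e+00,  3.79378818e-01,  1.73478460e+00, -5.31847851e-05,
        1.02849503e+00, -3.33276265e-02]), 'qd': array([-0.00052852,  0.00020686, -0.0016679 , -0.00019074,  0.00037978,
       -0.00018488]), 'effort': array([-4.11150686e-03, -7.63731122e+01, -4.34384358e+01,  6.49236864e-02,
        4.24374465e-02, -1.05176780e-04]), 'position': array([ 0.18037635, -0.67596311,  0.22430715]), 'eef_rot': array([-3.20936462e-04,  7.93057825e-01, -6.09146125e-01, -4.26028945e-04]), 'ft_force': array([ 0.09684539, -0.26585489,  0.29630432]), 'wrist_torque': array([-0.03194265,  0.05680251, -0.00020603]), 'gripper_width': 0.09084890510988747}
0.011
scene clamp_jig [(0.78, [0.56, -0.086, 0.0]), (0.76, [0.479, 0.161, 0.003])]
scene stop_face [(0.75, [0.634, -0.091, 0.028]), (0.72, [0.524, 0.154, 0.022])]
scene phone [(0.85, [0.529, -0.075, 0.019]), (0.3, [0.634, -0.09, 0.028])]
scene lever_hinge [(0.87, [0.497, 0.201, 0.037]), (0.68, [0.587, -0.023, 0.049]), (0.33, [0.634, -0.092, 0.029])]
scene lever_tip [(0.43, [0.508, 0.242, 0.082]), (0.42, [0.595, 0.031, 0.115])]
scene clamp_pad [(0.55, [0.581, -0.441, -0.003])]
side clamp_jig [(0.74, [0.48, 0.165, -0.003]), (0.64, [0.557, -0.084, -0.002])]
side stop_face [(0.79, [0.529, 0.154, 0.017]), (0.63, [0.634, -0.091, 0.024])]
side phone [(0.63, [0.525, -0.075, 0.021])]
side lever_hinge [(0.78, [0.584, -0.024, 0.049]), (0.78, [0.502, 0.202, 0.034])]
side lever_tip [(0.48, [0.596, 0.03, 0.117]), (0.45, [0.511, 0.245, 0.077])]
side clamp_pad []
0.7
```

View pics/scene0.png

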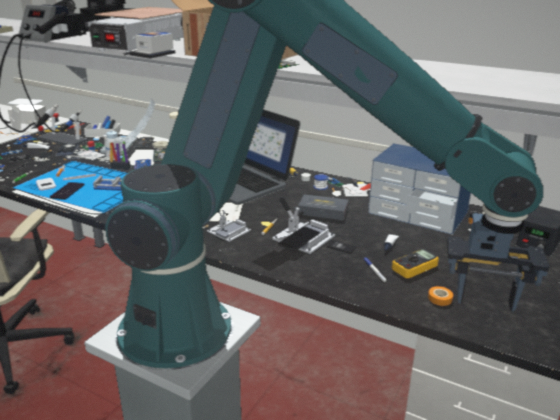

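View pics/side0.png

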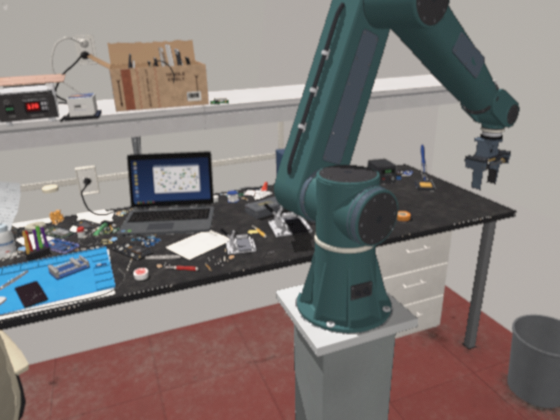

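The scene picture shows the large jig with the phone at about (305,235) and its lever at (293,215). The smaller look-alike is at (230,225). The networks agree that the large jig is at about (0.56, -0.085), yawed roughly -0.1 rad. Next I'll go above it and look with the wrist camera.

```bash
cat > h.py <<'E'
import numpy as np
from scipy.spatial.transform import Rotation as R
from cell import observe
def rot(o): q=o["eef_rot"]; return R.from_quat([q[1],q[2],q[3],q[0]]).as_matrix()
def plan(p,yawx=None):
    o=observe();M=rot(o);d=M.T@(np.array(p)-o["position"])
    a=np.degrees(np.arctan2(M[1,0],M[0,0]))
    s=None if yawx is None else -((yawx-a+180)%360-180)
    print("pos",o["position"].round(4),"toolx yaw",round(a,1),"shift",d.round(4),"spin",s,"F",o["ft_force"].round(1),"t",o["time_s"])
E
python3 -c "
from h import *
plan([0.48,-0.3,0.33],-95.7);plan([0.47,-0.09,0.33],-95.7)"
```

```text
pos [ 0.1805 -0.6764  0.225 ] toolx yaw -75.1 shift [-0.2864 -0.3864 -0.1051] spin 20.642058117778618 F [ 0.2  0.1 -1.1] t 0.7
pos [ 0.1805 -0.6764  0.225 ] toolx yaw -75.1 shift [-0.4919 -0.4309 -0.1051] spin 20.642058117778618 F [ 0.2  0.1 -1.1] t 0.7
```

```bash
A='{"gripper":0.03,"x":-0.286,"y":-0.386,"z":-0.105,"spin":20.6}'
python3 -m crank '[{"gripper":0.03,"x":-0.286,"y":-0.386,"z":-0.105,"spin":20.6},{"gripper":0.03,"x":-0.286,"y":-0.386,"z":-0.105,"spin":20.6},{"gripper":0.03,"x":-0.286,"y":-0.386,"z":-0.105,"spin":20.6},{"gripper":0.03,"x":-0.286,"y":-0.386,"z":-0.105,"spin":20.6},{"gripper":0.03,"x":-0.286,"y":-0.386,"z":-0.105,"spin":20.6}]'
python3 -c "
from h import *
plan([0.47,-0.09,0.33],-95.7)"
```

```text
time_s: 1.2
position: [0.3335, -0.4837, 0.2789]
eef_rot: [-0.0, -0.671, 0.741, -0.0]
ft_force: [1.2, -0.7, 0.9]
gripper_width: 0.0541
pos [ 0.3335 -0.4837  0.2789] toolx yaw -95.7 shift [-0.4052 -0.0969 -0.0512] spin 0.01749311847191848 F [ 1.2 -0.7  0.9] t 1.2
```

```bash

python3 -m crank '[{"gripper":0.03,"x":-0.405,"y":-0.097,"z":-0.05},{"gripper":0.03,"x":-0.405,"y":-0.097,"z":-0.05},{"gripper":0.03,"x":-0.405,"y":-0.097,"z":-0.05},{"gripper":0.03,"x":-0.405,"y":-0.097,"z":-0.05},{"gripper":0.03,"x":-0.405,"y":-0.097,"z":-0.05}]'
python3 -c "
from h import *
plan([0.47,-0.09,0.33],-95.7)"
```

```text
pos [ 0.3335 -0.4837  0.2789] toolx yaw -95.7 shift [-0.4052 -0.0969 -0.0512] spin 0.01749311847191848 F [ 1.2 -0.7  0.9] t 1.2validation failed for argument at $[0]...
```

```bash

python3 -m crank '[{"gripper":0.03,"x":-0.405,"y":-0.097,"z":-0.05,"spin":0},{"gripper":0.03,"x":-0.405,"y":-0.097,"z":-0.05,"spin":0},{"gripper":0.03,"x":-0.405,"y":-0.097,"z":-0.05,"spin":0},{"gripper":0.03,"x":-0.405,"y":-0.097,"z":-0.05,"spin":0},{"gripper":0.03,"x":-0.405,"y":-0.097,"z":-0.05,"spin":0}]'
python3 -c "
from h import *
plan([0.47,-0.09,0.33],-95.7)"
```

```text
time_s: 1.7
position: [0.4141, -0.2489, 0.3086]
eef_rot: [0.0, -0.671, 0.741, -0.0]
ft_force: [0.5, -0.5, -0.1]
gripper_width: 0.0301
pos [ 0.4141 -0.2489  0.3086] toolx yaw -95.7 shift [-0.1636 -0.0399 -0.0214] spin 0.02160311793420533 F [ 0.5 -0.5 -0.1] t 1.7
```

```bash

python3 -m crank '[{"gripper":0.03,"x":-0.164,"y":-0.04,"z":-0.021,"spin":0},{"gripper":0.03,"x":-0.164,"y":-0.04,"z":-0.021,"spin":0},{"gripper":0.03,"x":-0.164,"y":-0.04,"z":-0.021,"spin":0},{"gripper":0.03,"x":-0.164,"y":-0.04,"z":-0.021,"spin":0},{"gripper":0.03,"x":-0.164,"y":-0.04,"z":-0.021,"spin":0}]'
cat > look.py <<'E'
import sys,cv2
from cell import *
tag=sys.argv[1]
for n in sys.argv[2].split(','):
    s=snapshot(n);cv2.imwrite(f"pics/{n}{tag}.png",s["color"])
    for t in sys.argv[3].split(','):
        print(n,t,[(round(d["score"],2),[round(float(a),3) for a in d["at"]]) for d in place_of(t,s)[:3]])
E
python3 look.py 1 wrist clamp_jig,stop_face,phone,lever_hinge,lever_tip,clamp_pad
```

```text
time_s: 2.2
position: [0.4706, -0.0893, 0.3297]
eef_rot: [0.0, -0.673, 0.74, -0.0]
ft_force: [-0.4, -0.4, -0.6]
gripper_width: 0.0301
wrist clamp_jig [(0.88, [0.477, 0.164, 0.002])]
wrist stop_face [(0.71, [0.634, -0.09, 0.024]), (0.7, [0.531, 0.154, 0.022])]
wrist phone [(0.78, [0.525, -0.079, 0.02])]
wrist lever_hinge [(0.91, [0.59, -0.021, 0.047]), (0.82, [0.496, 0.2, 0.038])]
wrist lever_tip [(0.92, [0.509, 0.237, 0.081]), (0.87, [0.595, 0.03, 0.115])]
wrist clamp_pad [(0.62, [0.494, 0.176, 0.052])]
```

View pics/wrist1.png

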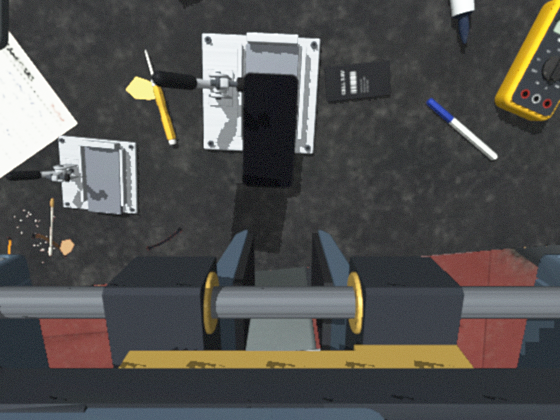

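The wrist picture shows the big jig at about (260,95), with the phone's near end at (270,185), the stop at (270,40) and the lever tip at (160,78). The battery and pen are clear on the right, and the gold driver lies under the lever at (160,100). I'll measure the edges.

```bash
python3 - <<'E'
from cell import *
import cv2,numpy as np
s=snapshot("wrist")
T=np.array(s["world_from_camera"])
def proj(px,z):
    px=np.atleast_2d(px);d=np.c_[(px[:,0]-s["cx"])/s["fx"],(px[:,1]-s["cy"])/s["fy"],np.ones(len(px))]@T[:3,:3].T
    return T[:3,3]+d*((z-T[2,3])/d[:,2])[:,None]
for nm,z in(("phone",0.028),("clamp_jig",0.008)):
    for r in masks_of(nm,s)[:2]:
        m=r["mask"].astype(np.uint8)
        c=max(cv2.findContours(m,0,1)[0],key=cv2.contourArea)[:,0,:]
        W=proj(c.astype(float),z)[:,:2]
        b=cv2.minAreaRect((W*1000).astype(np.float32));print(nm,r["score"],b,cv2.boxPoints(b).round(0).tolist())
print(proj([[203,34],[320,38],[315,155],[202,152]],0.008).round(3).tolist())
print("stop top edge",proj([[247,35],[299,35]],0.034).round(4).tolist())
cv2.imwrite("pics/crop.png",cv2.resize(s["color"][20:200,120:340],None,fx=3.5,fy=3.5,interpolation=2)[:600,:800])
E
```

```text
phone 0.83 ((524.1358032226562, -77.35476684570312), (70.74427795410156, 146.0076141357422), 81.42887115478516) [[447.0, -101.0], [591.0, -123.0], [602.0, -53.0], [457.0, -31.0]]
clamp_jig 0.72 ((493.2138366699219, 205.76834106445312), (184.03421020507812, 104.3084487915039), 80.4986572265625) [[427.0, 124.0], [529.0, 106.0], [560.0, 288.0], [457.0, 305.0]]
clamp_jig 0.66 ((577.944580078125, -35.52210235595703), (216.00729370117188, 148.73928833007812), 82.00907135009766) [[489.0, -132.0], [637.0, -153.0], [667.0, 61.0], [519.0, 82.0]]
[[0.651, -0.01, 0.008], [0.632, -0.156, 0.008], [0.486, -0.139, 0.008], [0.506, 0.015, 0.008]]
stop top edge [[0.6392, -0.0671, 0.034], [0.6329, -0.1287, 0.034]]
```

View pics/crop.png

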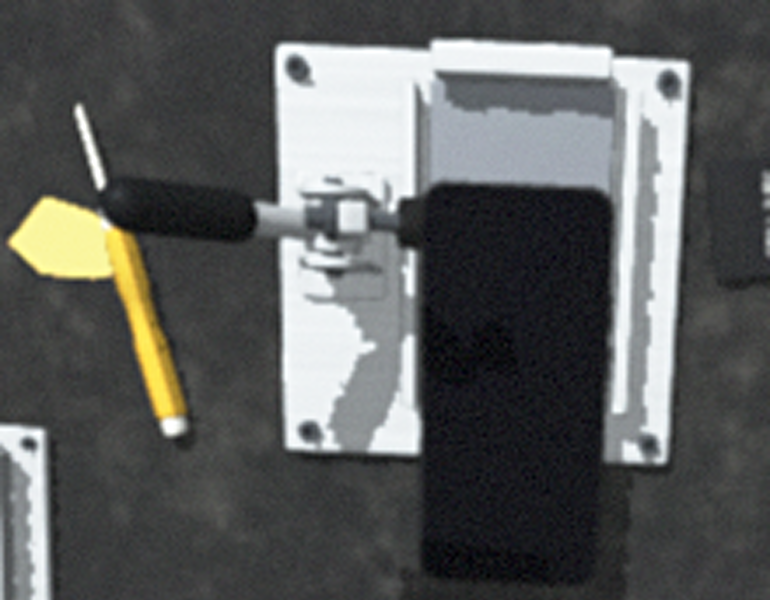

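```bash
python3 -c "
from h import *
plan([0.424,-0.063,0.12],-98.3)"
```

```text
pos [ 0.4698 -0.0919  0.3291] toolx yaw -95.7 shift [-0.0242  0.0484  0.2091] spin 2.5926249024494155 F [ 0.6 -0.6 -1.1] t 2.7
```

```bash

python3 -m crank '[{"gripper":0.03,"x":-0.024,"y":0.048,"z":0.05,"spin":2.6},{"gripper":0.03,"x":-0.024,"y":0.048,"z":0.1,"spin":2.6},{"gripper":0.03,"x":-0.024,"y":0.048,"z":0.15,"spin":2.6},{"gripper":0.03,"x":-0.024,"y":0.048,"z":0.209,"spin":2.6},{"gripper":0.03,"x":-0.024,"y":0.048,"z":0.209,"spin":2.6}]'
python3 -m crank '[{"gripper":0.03,"x":0,"y":0,"z":0,"spin":0},{"gripper":0.03,"x":0,"y":0,"z":0,"spin":0}]'
python3 -c "
from h import *
plan([0.424,-0.063,0.023],-98.3)"
python3 look.py 2 wrist phone
```

```text
time_s: 3.2
position: [0.4226, -0.0626, 0.117]
eef_rot: [-0.001, -0.654, 0.756, 0.001]
ft_force: [1.3, -0.0, 0.7]
gripper_width: 0.0299
time_s: 3.4
position: [0.4248, -0.0631, 0.1207]
eef_rot: [-0.0, -0.654, 0.756, 0.0]
ft_force: [0.5, -0.8, 1.0]
gripper_width: 0.03
pos [ 0.4248 -0.0631  0.1207] toolx yaw -98.3 shift [0.0001 0.0008 0.0977] spin 0.029284963489089932 F [ 0.5 -0.8  1. ] t 3.4
wrist phone [(0.92, [0.523, -0.078, 0.016])]
```

View pics/wrist2.png

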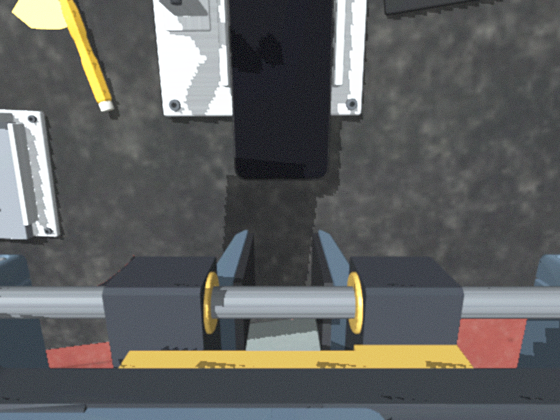

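The fingers are centred on the phone's near end, tips at about (240..325, 232) and phone end at row 178. The next move is straight down.

```bash

python3 -m crank '[{"gripper":0.03,"x":0,"y":0,"z":0.03,"spin":0},{"gripper":0.03,"x":0,"y":0,"z":0.06,"spin":0},{"gripper":0.03,"x":0,"y":0,"z":0.08,"spin":0},{"gripper":0.03,"x":0,"y":0,"z":0.097,"spin":0},{"gripper":0.03,"x":0,"y":0,"z":0.097,"spin":0}]'
python3 -m crank '[{"gripper":0.03,"x":0,"y":0,"z":0,"spin":0},{"gripper":0.03,"x":0,"y":0,"z":0,"spin":0}]'
python3 look.py 3 wrist phone
```

```text
time_s: 4.0
position: [0.4247, -0.063, 0.023]
eef_rot: [-0.0, -0.654, 0.756, 0.0]
ft_force: [0.2, -0.4, 1.2]
gripper_width: 0.0298
time_s: 4.2
position: [0.4256, -0.0631, 0.0246]
eef_rot: [0.001, -0.654, 0.756, -0.001]
ft_force: [0.1, -1.1, 0.2]
gripper_width: 0.0302
wrist phone [(0.77, [0.525, -0.079, 0.016])]
```

View pics/wrist3.png

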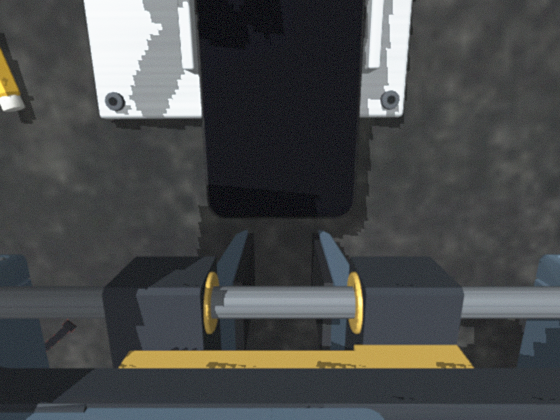

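```bash

python3 -m crank '[{"gripper":0.03,"x":0,"y":-0.003,"z":0,"spin":0},{"gripper":0.03,"x":0,"y":-0.006,"z":0,"spin":0},{"gripper":0.03,"x":0,"y":-0.009,"z":0,"spin":0},{"gripper":0.03,"x":0,"y":-0.012,"z":0,"spin":0},{"gripper":0.03,"x":0,"y":-0.015,"z":0,"spin":0}]'
python3 -m crank '[{"gripper":0.03,"x":0,"y":-0.003,"z":0,"spin":0},{"gripper":0.03,"x":0,"y":-0.006,"z":0,"spin":0},{"gripper":0.03,"x":0,"y":-0.009,"z":0,"spin":0},{"gripper":0.03,"x":0,"y":-0.012,"z":0,"spin":0},{"gripper":0.03,"x":0,"y":-0.015,"z":0,"spin":0}]'
python3 look.py 4 wrist phone,stop_face,lever_hinge,lever_tip
```

```text
time_s: 4.8
position: [0.4394, -0.065, 0.023]
eef_rot: [-0.0, -0.654, 0.756, 0.0]
ft_force: [-1.0, 0.1, 0.5]
gripper_width: 0.0302
time_s: 5.3
position: [0.4544, -0.0672, 0.0231]
eef_rot: [-0.0, -0.654, 0.756, 0.0]
ft_force: [-0.3, 0.2, -0.2]
gripper_width: 0.0297
wrist phone [(0.85, [0.544, -0.081, 0.017])]
wrist stop_face []
wrist lever_hinge []
wrist lever_tip []
```

View pics/wrist4.png

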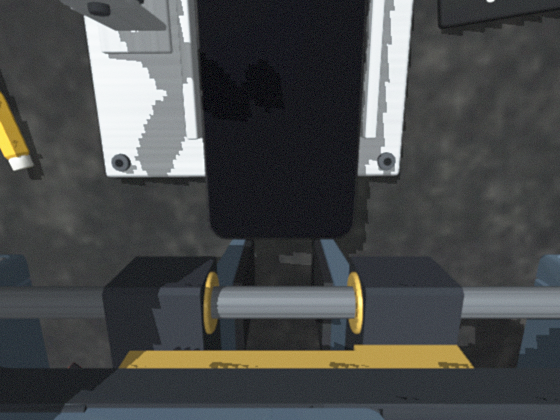

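The tips are on the phone's near edge at row 238 and the phone is sliding. About 17 mm is left.

```bash

python3 -m crank '[{"gripper":0.03,"x":0,"y":-0.0025,"z":0,"spin":0},{"gripper":0.03,"x":0,"y":-0.005,"z":0,"spin":0},{"gripper":0.03,"x":0,"y":-0.0075,"z":0,"spin":0},{"gripper":0.03,"x":0,"y":-0.01,"z":0,"spin":0},{"gripper":0.03,"x":0,"y":-0.012,"z":0,"spin":0}]'
python3 -m crank '[{"gripper":0.03,"x":0,"y":-0.001,"z":0,"spin":0},{"gripper":0.03,"x":0,"y":-0.002,"z":0,"spin":0},{"gripper":0.03,"x":0,"y":-0.003,"z":0,"spin":0}]'
python3 -m crank '[{"gripper":0.03,"x":0,"y":-0.0005,"z":0,"spin":0},{"gripper":0.03,"x":0,"y":-0.001,"z":0,"spin":0}]'
```

```text
time_s: 6.05
position: [0.4663, -0.069, 0.0231]
eef_rot: [0.0, -0.654, 0.756, -0.0]
ft_force: [-0.7, -0.3, 0.9]
gripper_width: 0.03
time_s: 6.35
position: [0.4685, -0.0692, 0.023]
eef_rot: [-0.0, -0.654, 0.756, 0.001]
ft_force: [-5.5, 0.2, 4.2]
gripper_width: 0.0301
time_s: 6.55
position: [0.4686, -0.0692, 0.0228]
eef_rot: [-0.001, -0.654, 0.756, 0.001]
ft_force: [-9.4, 1.1, 6.4]
gripper_width: 0.0298
```

```bash

python3 -m crank '[{"gripper":0.03,"x":0,"y":0,"z":0,"spin":0},{"gripper":0.03,"x":0,"y":0,"z":0,"spin":0},{"gripper":0.03,"x":0,"y":0,"z":0,"spin":0}]'
python3 look.py 5 wrist,side,scene phone,stop_face,lever_hinge,lever_tip
python3 - <<'E'
import cv2
a=cv2.imread('pics/side5.png')[190:280,220:330];b=cv2.imread('pics/scene5.png')[180:290,220:370]
a=cv2.resize(a,(400,327));b=cv2.resize(b,(400,293));b=cv2.copyMakeBorder(b,0,34,0,0,0)
cv2.imwrite('pics/c5.png',cv2.hconcat([a,b]))
E
```

```text
time_s: 6.85
position: [0.4686, -0.0692, 0.0228]
eef_rot: [-0.001, -0.654, 0.756, 0.001]
ft_force: [-7.3, -0.4, 5.8]
gripper_width: 0.03
wrist phone [(0.66, [0.56, -0.086, 0.017])]
wrist stop_face []
wrist lever_hinge [(0.66, [0.589, -0.023, 0.047])]
wrist lever_tip []
side phone []
side stop_face [(0.96, [0.529, 0.153, 0.018])]
side lever_hinge [(0.68, [0.496, 0.203, 0.036])]
side lever_tip [(0.74, [0.41, 0.548, 0.004]), (0.49, [0.511, 0.245, 0.077])]
scene phone [(0.45, [0.563, -0.083, 0.02]), (0.34, [0.671, -0.326, 0.003])]
scene stop_face [(0.79, [0.633, -0.093, 0.027]), (0.68, [0.523, 0.153, 0.023])]
scene lever_hinge [(0.73, [0.497, 0.202, 0.035])]
scene lever_tip [(0.44, [0.506, 0.242, 0.085])]
```

View pics/wrist5.png

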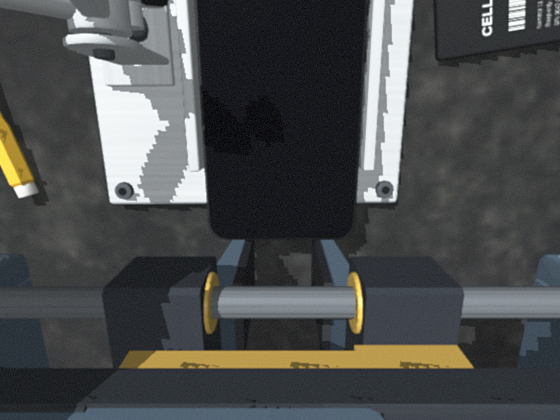

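View pics/c5.png

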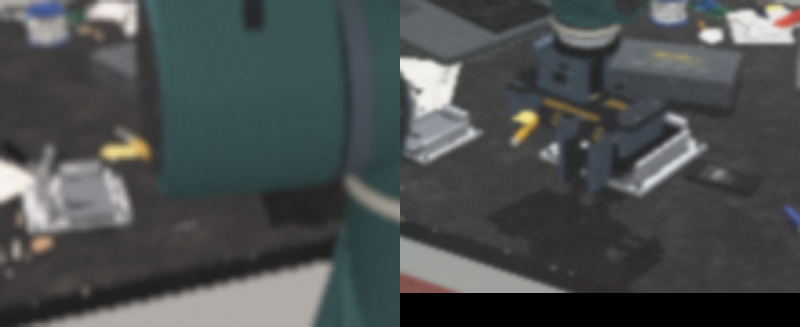

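The phone reads (0.560,-0.086), which is the jig origin, and force builds against a hard stop. I'll back off and lift, then check from above.

```bash

python3 -m crank '[{"gripper":0.03,"x":0,"y":0.004,"z":0,"spin":0},{"gripper":0.03,"x":0,"y":0.012,"z":0,"spin":0},{"gripper":0.0,"x":0,"y":0.02,"z":0,"spin":0},{"gripper":0.0,"x":0,"y":0.02,"z":-0.05,"spin":0},{"gripper":0.0,"x":0,"y":0.02,"z":-0.1,"spin":0}]'
python3 -m crank '[{"gripper":0.0,"x":0,"y":0,"z":-0.05,"spin":0},{"gripper":0.0,"x":0,"y":0,"z":-0.1,"spin":0},{"gripper":0,"x":0,"y":0,"z":-0.15,"spin":0},{"gripper":0,"x":0,"y":0,"z":-0.15,"spin":0},{"gripper":0,"x":0,"y":0,"z":-0.15,"spin":0}]'
python3 look.py 6 wrist phone,stop_face,lever_hinge,lever_tip
python3 - <<'E'
import cv2
cv2.imwrite('pics/c6.png',cv2.resize(cv2.imread('pics/wrist6.png')[0:210,120:400],None,fx=2.8,fy=2.8,interpolation=2))
E
```

```text
time_s: 8.1
position: [0.4482, -0.0662, 0.123]
eef_rot: [-0.001, -0.654, 0.756, 0.002]
ft_force: [2.0, 0.1, -0.5]
gripper_width: 0.0088
time_s: 8.6
position: [0.4503, -0.0666, 0.274]
eef_rot: [0.001, -0.654, 0.756, -0.001]
ft_force: [0.1, -0.4, -0.3]
gripper_width: 0.0007
wrist phone [(0.92, [0.556, -0.084, 0.018])]
wrist stop_face [(0.86, [0.631, -0.09, 0.027]), (0.58, [0.531, 0.154, 0.021])]
wrist lever_hinge [(0.74, [0.499, 0.202, 0.037]), (0.6, [0.589, -0.022, 0.051])]
wrist lever_tip [(0.57, [0.595, 0.032, 0.12])]
```

View pics/c6.png

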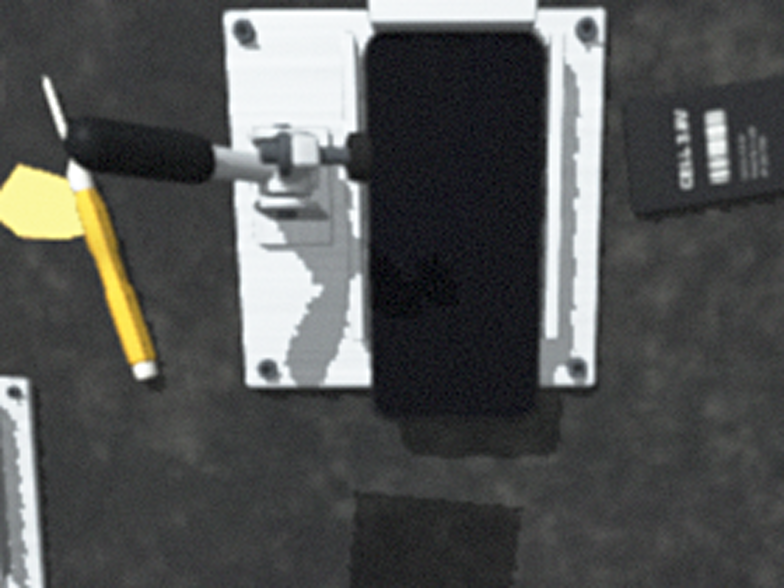

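The phone's far end is flush with the stop bar (crop, row 30) and the lever is still open, its grip at (70..215,150). I'll move to the outer (+y) side of the lever, staying above it.

```bash
python3 -c "
from h import *
plan([0.600,0.0675,0.274],-98.3)"
```

```text
pos [ 0.4495 -0.0665  0.2718] toolx yaw -98.3 shift [-0.1542 -0.1297 -0.0025] spin 0.04440465121439274 F [-0.5  0.1  0.5] t 8.85
```

```bash

python3 -m crank '[{"gripper":0,"x":-0.154,"y":-0.13,"z":0,"spin":0},{"gripper":0,"x":-0.154,"y":-0.13,"z":0,"spin":0},{"gripper":0,"x":-0.154,"y":-0.13,"z":0,"spin":0},{"gripper":0,"x":-0.154,"y":-0.13,"z":0,"spin":0},{"gripper":0,"x":-0.154,"y":-0.13,"z":0,"spin":0}]'
python3 -m crank '[{"gripper":0,"x":0,"y":0,"z":0,"spin":0},{"gripper":0,"x":0,"y":0,"z":0,"spin":0}]'
python3 look.py 7 wrist lever_hinge,lever_tip
python3 -c "
from h import *
plan([0.600,0.0675,0.103],-98.3)"
```

```text
time_s: 9.35
position: [0.6038, 0.0702, 0.2716]
eef_rot: [-0.0, -0.655, 0.755, 0.0]
ft_force: [-0.8, 0.1, 0.2]
gripper_width: 0.0003
time_s: 9.55
position: [0.6, 0.0666, 0.2722]
eef_rot: [-0.001, -0.654, 0.756, 0.001]
ft_force: [-0.8, 0.4, -0.7]
gripper_width: 0.0004
wrist lever_hinge [(0.65, [0.496, 0.2, 0.037]), (0.62, [0.588, -0.021, 0.049])]
wrist lever_tip [(0.61, [0.594, 0.032, 0.115]), (0.41, [0.51, 0.24, 0.082])]
pos [0.6003 0.0663 0.2731] toolx yaw -98.3 shift [-0.0012  0.0004  0.1701] spin -0.01548336597755906 F [-0.3 -1.   0.3] t 9.7
```

View pics/wrist7.png

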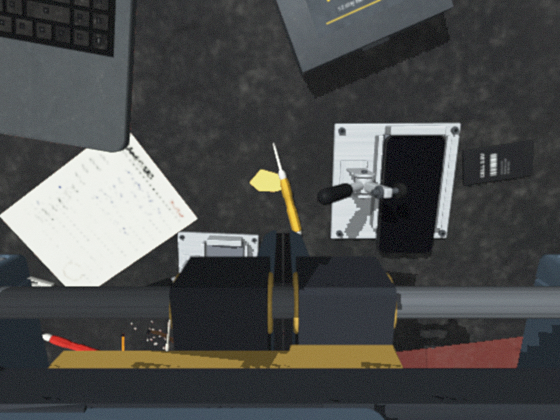

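```bash

python3 -m crank '[{"gripper":0,"x":0,"y":0,"z":0.04,"spin":0},{"gripper":0,"x":0,"y":0,"z":0.08,"spin":0},{"gripper":0,"x":0,"y":0,"z":0.12,"spin":0},{"gripper":0,"x":0,"y":0,"z":0.15,"spin":0},{"gripper":0,"x":0,"y":0,"z":0.17,"spin":0}]'
python3 -m crank '[{"gripper":0,"x":0,"y":0,"z":0,"spin":0},{"gripper":0,"x":0,"y":0,"z":0,"spin":0}]'
python3 look.py 8 wrist,scene lever_hinge,lever_tip
```

```text
time_s: 10.2
position: [0.5996, 0.0664, 0.1011]
eef_rot: [-0.001, -0.654, 0.756, 0.001]
ft_force: [0.1, 1.2, -0.4]
gripper_width: 0.0005
time_s: 10.4
position: [0.6011, 0.0667, 0.1038]
eef_rot: [0.0, -0.654, 0.756, -0.0]
ft_force: [-0.1, 0.9, -0.0]
gripper_width: 0.0003
wrist lever_hinge [(0.94, [0.589, -0.021, 0.049])]
wrist lever_tip [(0.62, [0.561, -0.077, -0.003])]
scene lever_hinge [(0.72, [0.497, 0.204, 0.036]), (0.62, [0.59, -0.024, 0.05])]
scene lever_tip [(0.7, [0.594, 0.03, 0.115])]
```

View pics/wrist8.png

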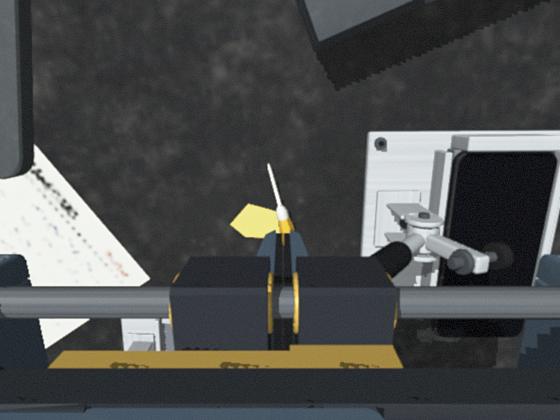

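View pics/scene8.png

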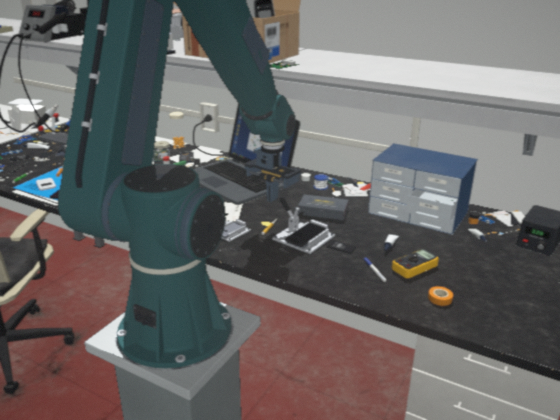

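The picture shows the closed fingertips at (285,235), level with the handle at (395,260) and just outboard of it. I'll push in +x of the tool (jig -y).

```bash

python3 -m crank '[{"gripper":0,"x":0.005,"y":0,"z":0,"spin":0},{"gripper":0,"x":0.01,"y":0,"z":0,"spin":0},{"gripper":0,"x":0.016,"y":0,"z":0,"spin":0},{"gripper":0,"x":0.022,"y":0,"z":0,"spin":0},{"gripper":0,"x":0.028,"y":0,"z":0,"spin":0}]'
python3 -m crank '[{"gripper":0,"x":0.004,"y":0,"z":0,"spin":0},{"gripper":0,"x":0.008,"y":0,"z":0,"spin":0},{"gripper":0,"x":0.012,"y":0,"z":0,"spin":0},{"gripper":0,"x":0.016,"y":0,"z":0,"spin":0},{"gripper":0,"x":0.02,"y":0,"z":0,"spin":0}]'
python3 look.py 9 scene,wrist lever_tip
```

```text
time_s: 11.2
position: [0.5972, 0.0391, 0.1034]
eef_rot: [0.0, -0.654, 0.756, 0.0]
ft_force: [1.0, 7.9, 5.5]
gripper_width: 0.0003
time_s: 11.7
position: [0.594, 0.0192, 0.1031]
eef_rot: [-0.0, -0.654, 0.756, 0.0]
ft_force: [1.7, 2.9, 1.2]
gripper_width: 0.0006
scene lever_tip [(0.48, [0.59, -0.001, 0.132])]
wrist lever_tip []
```

View pics/wrist9.png

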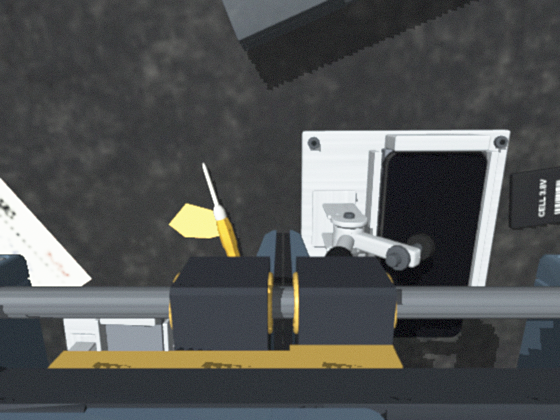

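The lever is rising: its tip is now at y≈0, z≈0.132, close to upright. I'll keep pushing.

```bash

python3 -m crank '[{"gripper":0,"x":0.004,"y":0,"z":0,"spin":0},{"gripper":0,"x":0.008,"y":0,"z":0,"spin":0},{"gripper":0,"x":0.012,"y":0,"z":0,"spin":0},{"gripper":0,"x":0.016,"y":0,"z":0,"spin":0},{"gripper":0,"x":0.02,"y":0,"z":0,"spin":0}]'
python3 -m crank '[{"gripper":0,"x":0.004,"y":0,"z":0,"spin":0},{"gripper":0,"x":0.008,"y":0,"z":0,"spin":0},{"gripper":0,"x":0.012,"y":0,"z":0,"spin":0},{"gripper":0,"x":0.012,"y":0,"z":0,"spin":0}]'
python3 look.py 10 scene,wrist lever_tip,clamp_pad
```

```text
time_s: 12.4
position: [0.5911, -0.0006, 0.1031]
eef_rot: [-0.0, -0.654, 0.756, 0.0]
ft_force: [0.2, 0.1, -0.2]
gripper_width: 0.0008
time_s: 12.8
position: [0.5894, -0.0125, 0.1031]
eef_rot: [-0.0, -0.654, 0.756, 0.0]
ft_force: [0.6, 0.7, -0.7]
gripper_width: 0.0007
scene lever_tip [(0.45, [0.58, -0.07, 0.121])]
scene clamp_pad []
wrist lever_tip [(0.81, [0.582, -0.071, 0.123])]
wrist clamp_pad [(0.61, [0.583, -0.065, 0.027]), (0.17, [0.562, -0.08, -0.001])]
```

View pics/wrist10.png

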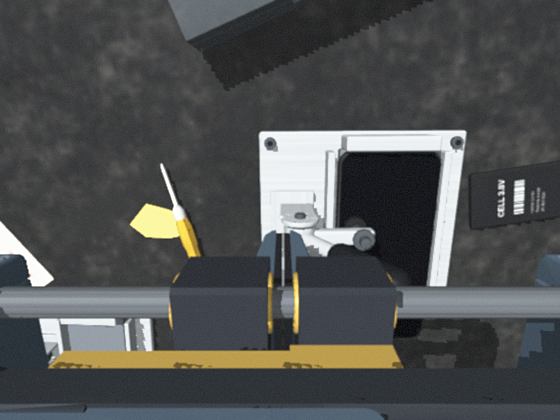

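It has snapped over: the tip is at (0.582,-0.071,0.123), roughly 1.25 to 1.29 rad, and the pad is at (0.583,-0.065,0.027). I'll retreat outward and up, then check.

```bash

python3 -m crank '[{"gripper":0,"x":-0.02,"y":0,"z":0,"spin":0},{"gripper":0,"x":-0.05,"y":0,"z":0,"spin":0},{"gripper":0,"x":-0.06,"y":0,"z":-0.04,"spin":0},{"gripper":0,"x":-0.06,"y":0,"z":-0.09,"spin":0},{"gripper":0,"x":-0.06,"y":0,"z":-0.14,"spin":0}]'
python3 -m crank '[{"gripper":0,"x":0,"y":0.05,"z":-0.04,"spin":0},{"gripper":0,"x":0.05,"y":0.1,"z":-0.06,"spin":0},{"gripper":0,"x":0.1,"y":0.13,"z":-0.06,"spin":0},{"gripper":0,"x":0.12,"y":0.13,"z":-0.06,"spin":0},{"gripper":0,"x":0.12,"y":0.13,"z":-0.06,"spin":0}]'
python3 -m crank '[{"gripper":0,"x":0,"y":0,"z":0,"spin":0},{"gripper":0,"x":0,"y":0,"z":0,"spin":0}]'
python3 look.py 11 wrist,scene phone,stop_face,lever_tip,clamp_pad,lever_hinge
python3 - <<'E'
import cv2
cv2.imwrite('pics/c11.png',cv2.resize(cv2.imread('pics/wrist11.png')[0:230,100:400],None,fx=2.6,fy=2.6,interpolation=2))
E
```

```text
time_s: 13.6
position: [0.5976, 0.0479, 0.2445]
eef_rot: [-0.0, -0.655, 0.756, 0.0]
ft_force: [0.4, -0.6, 0.2]
gripper_width: 0.0006
time_s: 14.1
position: [0.45, -0.055, 0.3038]
eef_rot: [0.0, -0.654, 0.757, -0.001]
ft_force: [0.2, 0.1, -0.1]
gripper_width: 0.0004
time_s: 14.3
position: [0.4528, -0.0524, 0.3031]
eef_rot: [0.0, -0.654, 0.756, -0.0]
ft_force: [0.3, 0.4, -0.1]
gripper_width: 0.0006
wrist phone [(0.68, [0.558, -0.082, 0.018])]
wrist stop_face [(0.75, [0.534, 0.156, 0.02]), (0.68, [0.631, -0.094, 0.027]), (0.63, [0.557, -0.081, 0.018])]
wrist lever_tip [(0.7, [0.582, -0.073, 0.122]), (0.64, [0.507, 0.241, 0.082])]
wrist clamp_pad [(0.47, [0.493, 0.177, 0.053]), (0.46, [0.583, -0.061, 0.025]), (0.3, [0.581, 0.063, 0.0])]
wrist lever_hinge [(0.8, [0.498, 0.199, 0.038]), (0.63, [0.591, -0.023, 0.05])]
scene phone []
scene stop_face [(0.85, [0.635, -0.09, 0.028]), (0.79, [0.525, 0.155, 0.019])]
scene lever_tip [(0.71, [0.579, -0.068, 0.122])]
scene clamp_pad []
scene lever_hinge [(0.79, [0.588, -0.022, 0.052]), (0.72, [0.634, -0.093, 0.028]), (0.7, [0.497, 0.204, 0.033])]
```

View pics/c11.png

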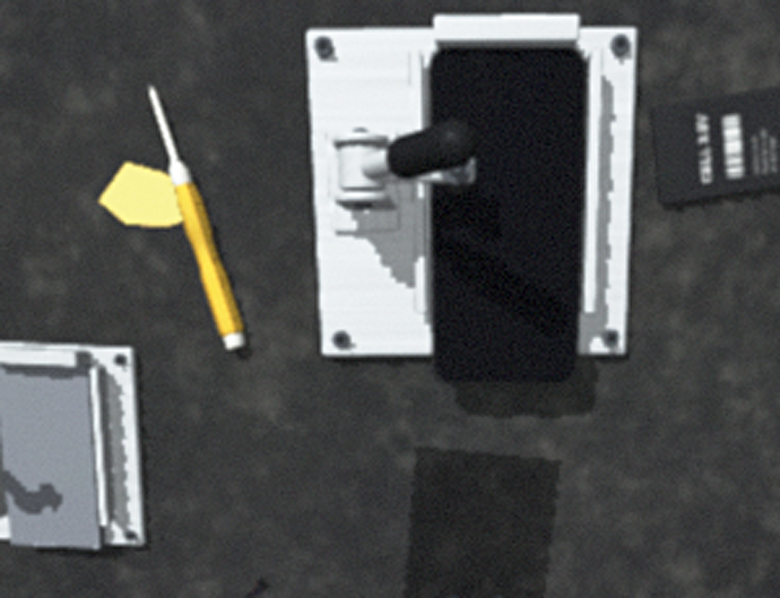

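The phone sits against the stop bar (row 45) and the lever leans over it at (430,150). The bystanders in view haven't moved. I'll hand it in.

```bash
python3 -c "
from cell import *
print(close_job())"
```

```text
the job is handed in; nothing more can be done
None
```

I pushed the phone home against the end stop, then pushed the clamp lever over centre until it snapped across onto the phone. I handed the job in at about 14.5 s of the 48 s; no verdict was reported.

- **Phone:** the tips met a hard stop, with force rising to about 9 N and no further motion. The last wrist view put the phone at (0.558, -0.082), within a few mm of the jig origin I estimated from the images. Its far end looked flush with the stop.
- **Clamp:** the handle tip was found at (0.582, -0.073, 0.122), which works out to roughly 1.25–1.29 rad. The pad was found on the phone at z ≈ 0.025.
- **Robot and bench:** the arm was clear at z ≈ 0.30 with no contact force, and the things in the last close view looked unmoved.
- **Not confirmed:** the pad's pressing force can't be measured directly. The scene camera did not find the phone or pad in the last check, so both rest on the wrist view, where the pad detection scored only 0.46.

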